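Lay out the dilution station

TASK

Set out the dilution station on the grey mat: stand the amber bottle centred on the black coaster and the white bottle with the blue cap centred on the blue coaster, stand the aluminium sleeve that stands beside the mat on the mat's back line exactly midway between the two bottles, and put the loose white screw cap on top of the sleeve, centred, to cover it. Lay the timer face up on the mat's front line, directly in front of the amber bottle. Keep the bottles upright, and leave the wash bottle and the roll of tape where they are.

Things in the scene. Friction and masses are not known exactly. Their poses are not given: they have to be found in the camera images.
- mat: Grey mat fixed to the bench, 180 (x) x 320 (y) x 3 mm, turned up to 9 degrees. Origin: centre of its underside. +x points away from the robot ('in front' is -x), +y left. Two thin white lines run along y: back line at x = +45 mm, front line at x = -50 mm. The coasters are centred on the back line at y = +115 and -115 mm, either one on the left; the sleeve's place there is y = 0.
- coaster_black: Black round flat coaster, 80 mm across, 4 mm thick, fixed on the mat. Origin: centre of its underside (3 mm above the bench); its top is 7 mm above the bench. Axes parallel to the mat's. The timer's place is on the front line straight in front of it, 95 mm along its -x.
- coaster_blue: Blue round flat coaster, 80 mm across, 4 mm thick, fixed on the mat. Origin: centre of its underside (3 mm above the bench); its top is 7 mm above the bench. Axes parallel to the mat's.
- amber_bottle: Brown (amber) bottle with black cap, round body 56 mm across up to about 85 mm, narrowing to a 29 mm cap, 118 mm tall, 0.15 to 0.3 kg, standing on the bench beside or behind the mat. Origin: centre of its underside, z up the bottle.
- white_bottle: White plastic bottle with blue cap, round body 48 mm across up to about 65 mm, narrowing to a 25 mm cap, 95 mm tall, 0.09 to 0.18 kg, standing on the bench. Origin: centre of its underside, z up the bottle.
- sleeve: Aluminium-grey round sleeve (well insert), open at the top, 28 mm across, 51 mm tall, 60 g, standing on the bench beside or just behind the mat (not a similar one far back by the cables). Origin: centre of its underside, z up.
- cap: White round screw cap with a recessed top, 29 mm across, 14 mm tall, 15 g, lying right way up on the bench. Origin: centre of its underside, z up. It does not screw on: it simply rests on the sleeve's rim.
- timer: White square lab timer with display and coloured keys, 64 x 64 mm, 16 mm thick (19 mm over the keys), 60 g, lying face up on the bench. Origin: centre of its underside, x and y along its sides, z up.
- wash_bottle: White wash bottle with red spout, body 64 mm across, 176 mm tall, loose bystander at the back left; leave alone. Origin: on its underside, about 12 mm from the centre of its body.
- tape: Roll of tan tape lying flat, 103 mm across, 25 mm tall, loose bystander behind the work; leave alone. Origin: centre of its underside.
There are look-alikes about, which are no part of the job. Several things have the shape of the sleeve; the one meant has the colours described above.

How it is judged:
By the outcome, as a careful person would: the job done as asked, in the order asked, and still so for the second after the job is handed in, with the robot touching nothing.
It also fails if it takes over 128 s, if anything falls off the work surface, if the arm or the gripper's body presses on something with over 40 N, if the wrist force passes 120 N, or if a joint passes its speed limit or range.

ROBOT

A 6-joint arm with a two-finger parallel gripper is mounted at the origin on a cart in front of the work surface, level with it; the furniture and walls round the work are solid. World frame = base frame: x ahead of the robot, y to its left, z up, the work surface at z = 0. Lengths are in m, angles in rad, forces in N, time in s.
With the tool pointing down it reaches from about 0.35 to 0.8 m from the base axis. Payload 7.3 kg.
Tool frame: the origin (TCP) lies between the finger pads; the fingertips stand 14 mm ahead of it and the grasp point (between the pads) lies 5 mm behind it; z points along the fingers, y is the direction in which the jaws open and shut (so a half turn about z gives the same grasp; the last joint's range is limited). The gripper opens to 85 mm and grips with 20 to 120 N. Pads are 22 mm wide; open, the fingers measure 114 mm over their backs; the gripper's body (76 mm by 85 mm) begins 54 mm behind the grasp point. The pads swing forward as they close: fully open they stand 13 mm farther back than shut.
Start: joints at [-1.292, 0.342, 1.524, -0, 1.275, -0.146], TCP at [0.216, -0.478, 0.245] pointing down, gripper open.
Joint ranges: [-2.53, 2.53], [-0.77, 2.02], [0.04, 2.7], [-1, 4.14], [0.28, 2.66], [-3.11, 3.11]. Speed limits (rad/s): [2.57, 2.57, 3.14, 3.14, 3.14, 3.14].

INTERFACE

Orientations are given as a unit quaternion [x, y, z, w].
In Python, from cell import sense, grab_frame, r gives the robot as it stands.
- The arm moves only by the tool step_arm, never from a script. Its argument "increments" is a list of rows, each an object with "linear": the shift along the tool's x, y, z in m, a list of three; "angular": the turn, a rotation vector about the tool's x, y, z in degrees, a list of three. A call has 1 to 12 rows; each row shifts and turns the commanded pose from where the row before left it, along the tool's axes as they then stand; what a row does not reach is not made up. A row lasts 1/8 s, in which the tool goes at most 62.5 mm and 10.7 degrees, less where a joint would pass 70% of its speed; a pose out of reach is approached as far as the arm can. A call with a gripper value outside its range is refused whole. "claw" is the finger opening in m, from 0 to 0.0854, set as the call begins (left out, the last holds). The fingers move at their own pace and stop on an object; "squeeze" is the grip in N (left out, the last holds). Time passes only in rows, so rows that do not move let the fingers close. It gives the time, the measured TCP pose, the force and the opening at its end, in the units of the state.
- sense(): the state, without advancing time (a new reading comes with each control period).
- grab_frame(name): name is "side" or "top" or "wrist"; returns a dict with "pixels" (400x640x3 uint8, blue, green, red), "vfov" (degrees; the focal length in pixels is half the picture's height over the tangent of half this angle, whatever the lens; pixels are square), "cx", "cy" (the principal point, pixels), "R" (3x3) and "t" (3): a world point X has camera coordinates R X + t. Camera axes: x right, y down, z forward; pixel columns grow to the right and rows downward; lengths in m; the calibration is good to about 2 mm. A picture is of the moment at which its call begins. There is no depth.
- r.finish_job(): hands the job in, once; it reports no verdict.
The state is a dict: "t": time; "q": joint angles; "joint_velocities": joint speeds; "tau": joint torques, N m; "position": TCP position; "eef_rot": TCP orientation; "ft_force": force on the tool from outside, world axes, zero at the start; "wrist_torque": the same for the moment, N m; "grip_width": opening from 0.0 (shut) to 1.0 (fully open).
Only numpy, scipy, OpenCV 4.12 (cv2) and the standard library are available. Lean on these libraries where they do the work, as an engineer would, in place of code of your own. Each camera call takes 0.05 s, during which the arm holds its last target. There are 200 camera calls.

## Working session

There is one attempt and no reset: what is moved stays moved. The work goes in short steps, Python scripts to look and compute and a tool call to move; the robot and the scene stay as the last step left them, time stands still between calls to the robot, and variables do not carry over. Pictures are saved under pics/ and viewed, about 12 in all and at most 16, crops included, and the job is handed in when it is done.

Besides the shell and the picture viewer there is one more tool, called after ">>>" by a JSON object that holds its "op" and its "data", one argument or row to a line. step_arm: Moves the arm, as the interface text tells. Its arguments: {"type":"object","properties":{"increments":{"type":"array","items":{"type":"object","properties":{"linear":{"type":"array","items":{"type":"number"}},"angular":{"type":"array","items":{"type":"number"}}}}},"claw":{"type":"number"},"squeeze":{"type":"number"}},"required":["increments"]}

```bash
mkdir -p pics; ls; python3 - <<'E'
from cell import sense, grab_frame, r
import cv2,json
for n in("top","side"):
    f=grab_frame(n); cv2.imwrite(f"pics/{n}0.png",f["pixels"]); print(n,f["vfov"],f["cx"],f["cy"],f["R"],f["t"])
print(sense())
E
```

```text
pics
top 44.55860474743425 322.31161516065816 208.08445434746028 [[ 0.01556897 -0.99986966 -0.00427366]
 [-0.98325473 -0.01453382 -0.18165603]
 [ 0.18157024  0.00703029 -0.98335285]] [-0.02024478  0.63609282  1.22574978]
side 49.669921811936874 316.038575765097 188.1494167891746 [[ 0.55701675  0.83045706 -0.00856773]
 [ 0.71081008 -0.4820499  -0.51222742]
 [-0.42951295  0.27922923 -0.85880712]] [-0.3665355  -0.43347941  1.2697717 ]
{'t': 0.1, 'q': array([-1.29202231e+00,  3.42636244e-01,  1.52492409e+00, -1.45231020e-05,
        1.27540714e+00, -1.46011482e-01]), 'joint_velocities': array([ 0.00028969, -0.00190413, -0.00144163, -0.00013246, -0.00091271,
        0.00024654]), 'tau': array([ 1.95987515e-03, -4.34449589e+01, -2.46489000e+01, -1.64891067e-04,
        4.65575606e-03,  9.78813745e-06]), 'position': array([ 0.21628156, -0.47800418,  0.24470326]), 'eef_rot': array([ 9.77528646e-01,  2.10801504e-01, -5.25279957e-05, -6.85436218e-04]), 'ft_force': array([-0.23214965,  0.40917154, -1.1106016 ]), 'wrist_torque': array([-0.07938895, -0.02307431,  0.02760205]), 'grip_width': 1.000923960049406}
```

View pics/top0.png

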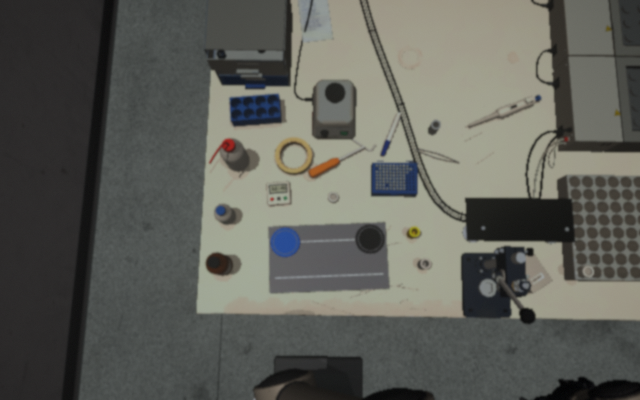

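View pics/side0.png

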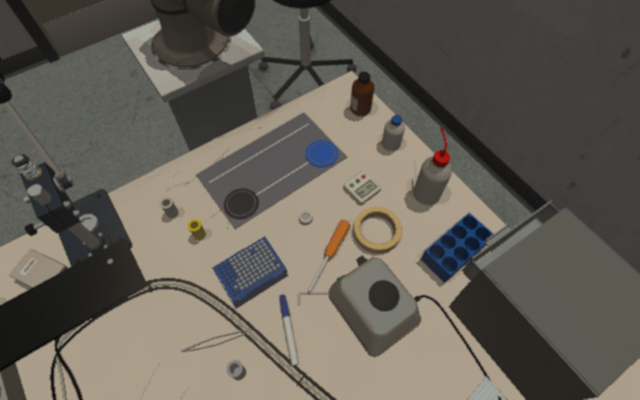

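The top view shows: blue coaster (285,241), black coaster (370,239), amber bottle (220,263), white bottle (225,213), timer (278,193), cap (333,197) and grey sleeve (424,264). There is a yellow look-alike at (414,232). The side view agrees.

```bash
cat > h.py <<'E'
import numpy as np,cv2
from cell import sense,grab_frame,r
def K(f):
    F=f["pixels"].shape[0]/2/np.tan(np.radians(f["vfov"]/2)); return F
def ray(f,u,v,z):
    d=np.array([(u-f["cx"])/K(f),(v-f["cy"])/K(f),1.]); R=np.array(f["R"]);t=np.array(f["t"])
    o=-R.T@t; d=R.T@d; return (o+d*(z-o[2])/d[2])[:2]
def pix(f,X):
    c=np.array(f["R"])@np.array(X)+f["t"]; return K(f)*c[:2]/c[2]+[f["cx"],f["cy"]]
def blobs(mask,amin=15):
    n,l,s,c=cv2.connectedComponentsWithStats(mask.astype(np.uint8)); return [(c[i].round(1),s[i].tolist()) for i in range(1,n) if s[i][4]>=amin]
def yaw():
    q=sense()["eef_rot"]; return np.degrees(2*np.arctan2(q[1],q[0]))
def go(x,y,z,yw=None):
    "print tool-frame shift to world x,y,z"
    s=sense();p=s["position"];a=np.radians(yaw());d=np.array([x,y,z])-p
    print("yaw",np.degrees(a).round(2),"pos",p.round(4),"shift tool",np.round([np.cos(a)*d[0]+np.sin(a)*d[1],np.sin(a)*d[0]-np.cos(a)*d[1],-d[2]],4), "" if yw is None else ("turn z %.1f"%(-((yw-np.degrees(a)+90)%180-90))))
E
python3 - <<'E'
from h import *
f=grab_frame("top")
for n,u,v,z in [("amber",220,258,.1),("amb cap",214,264,.118),("white cap",222,210,.095),("timer",278,193,.019),("cap",333,197,.014),("sleeve",424,264,.051),("blue",285,241,.007),("black",370,239,.007),("wash",229,145,.17),("tape",294,155,.02),("yellow",414,232,.05)]: print(n,ray(f,u,v,z).round(3))
im=cv2.resize(f["pixels"][120:310,195:445],None,fx=3,fy=3,interpolation=cv2.INTER_CUBIC)
cv2.imwrite("pics/top1.png",cv2.convertScaleAbs(im,alpha=1.4))
w=grab_frame("wrist");print(w["R"],w["t"],w["vfov"],w["cx"],w["cy"]);cv2.imwrite("pics/w0.png",w["pixels"])
E
```

```text
amber [0.498 0.243]
amb cap [0.482 0.253]
white cap [0.621 0.245]
timer [0.684 0.111]
cap [ 0.676 -0.039]
sleeve [ 0.494 -0.276]
blue [0.554 0.089]
black [ 0.563 -0.14 ]
wash [0.77 0.22]
tape [0.792 0.07 ]
yellow [ 0.578 -0.252]
[[ 0.41269423 -0.91086882 -0.00120793]
 [-0.87793892 -0.39812709  0.26592871]
 [-0.24270708 -0.10868675 -0.96399194]] [-0.52501944 -0.0352157   0.37711747] 58.861925338645854 319.8519987308103 202.15438588045015
```

View pics/top1.png

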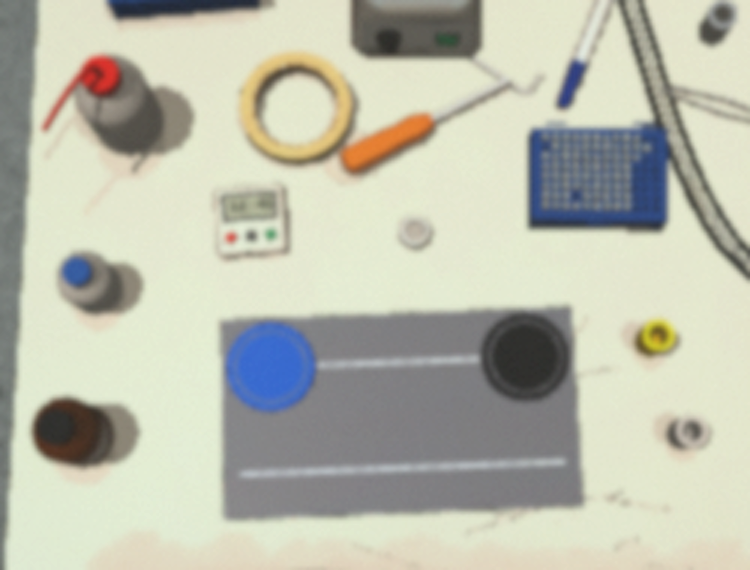

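>>> {"op": "step_arm", "data": {
  "increments": [
    {"linear": [0,0,-0.04],"angular": [0,0,8.1]},
    {"linear": [0,0,-0.04],"angular": [0,0,8.1]},
    {"linear": [0,0,-0.04],"angular": [0,0,8.1]},
    {"linear": [0.02,-0.05,0]},
    {"linear": [0.02,-0.05,0]},
    {"linear": [0.03,-0.05,0]},
    {"linear": [0.03,-0.05,0]},
    {"linear": [0.03,-0.05,0]},
    {"linear": [0.03,-0.05,0]},
    {"linear": [0.03,-0.05,0]},
    {"linear": [0.03,-0.05,0]},
    {"linear": [0.02,-0.05,0]}
  ]
}}

```text
validation failed for argument at $.in...
```

```bash
python3 - <<'E'
from h import *
f=grab_frame("wrist");cv2.imwrite("pics/w1.png",f["pixels"]);print(f["t"],(-np.array(f["R"]).T@f["t"]).round(3),sense()["position"],yaw())
E
```

```text
[-0.52514331 -0.03522673  0.37708778] [ 0.277 -0.451  0.372] [ 0.21636046 -0.47817813  0.24499378] 24.34005883797543
```

View pics/w1.png

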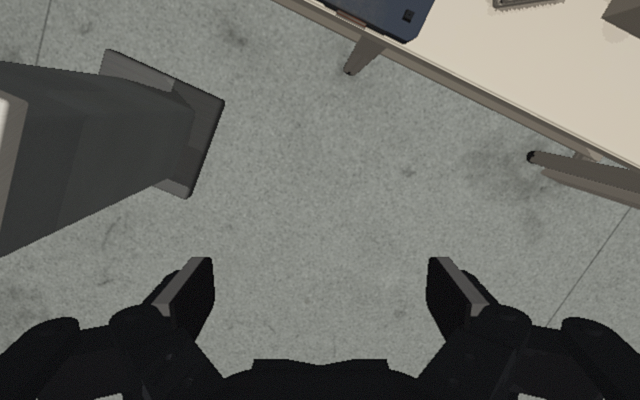

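The move was refused, so the wrist view still shows the floor with the fingers at (190,300) and (450,300). I'll retry with every field filled in.

>>> {"op": "step_arm", "data": {
  "increments": [
    {"linear": [0,0,-0.04],"angular": [0,0,8.1]},
    {"linear": [0,0,-0.04],"angular": [0,0,8.1]},
    {"linear": [0,0,-0.04],"angular": [0,0,8.1]},
    {"linear": [0.02,-0.05,0],"angular": [0,0,0]},
    {"linear": [0.02,-0.05,0],"angular": [0,0,0]},
    {"linear": [0.03,-0.05,0],"angular": [0,0,0]},
    {"linear": [0.03,-0.05,0],"angular": [0,0,0]},
    {"linear": [0.03,-0.05,0],"angular": [0,0,0]},
    {"linear": [0.03,-0.05,0],"angular": [0,0,0]},
    {"linear": [0.03,-0.05,0],"angular": [0,0,0]},
    {"linear": [0.03,-0.05,0],"angular": [0,0,0]},
    {"linear": [0.02,-0.05,0],"angular": [0,0,0]}
  ]
}}

```text
t: 1.75
position: [0.4569, -0.0263, 0.3651]
eef_rot: [1.0, 0.001, 0.0, 0.0]
ft_force: [-0.5, -0.6, -0.5]
grip_width: 1.002
```

```bash
python3 - <<'E'
from h import *
f=grab_frame("wrist");cv2.imwrite("pics/w2.png",f["pixels"]);print((-np.array(f["R"]).T@f["t"]).round(3),sense()["position"],yaw())
E
```

```text
[ 0.524 -0.027  0.493] [ 0.45796903 -0.02101699  0.36504166] 0.28884667002718334
```

View pics/w2.png

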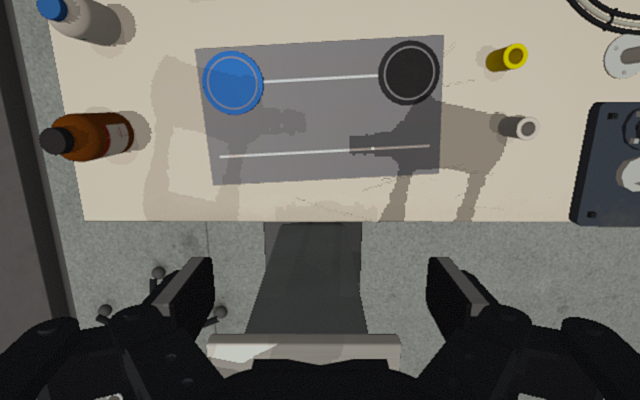

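The wrist view shows the blue coaster at (233,82), black coaster at (409,72), both mat lines, the amber bottle cap at (56,140) and the sleeve rim at (525,128). Next I'll measure these in the wrist and top images.

```bash
cat > meas.py <<'E'
from h import *
def ell(m,u,v,rad):
    "ellipse centre of biggest masked blob within rad of u,v"
    k=np.zeros(m.shape,np.uint8); cv2.circle(k,(int(u),int(v)),rad,1,-1)
    c,_=cv2.findContours((m*k).astype(np.uint8),cv2.RETR_EXTERNAL,cv2.CHAIN_APPROX_NONE)
    c=max(c,key=cv2.contourArea); return cv2.fitEllipse(cv2.convexHull(c))
E
python3 - <<'E'
from meas import *
w=grab_frame("wrist");t=grab_frame("top")
for n,f,pb,pk,rb in (("wrist",w,(233,82),(409,72),36),("top",t,(285,241),(370,239),19)):
    im=f["pixels"].astype(int);B,G,R=im[...,0],im[...,1],im[...,2]
    eb=ell((B>R+60),*pb,rb); ek=ell((im.max(2)<75),*pk,rb)
    a=ray(f,*eb[0],.007);b=ray(f,*ek[0],.007)
    print(n,eb,ek); print(" blue",a.round(4),"black",b.round(4),"dist",np.linalg.norm(a-b).round(4),"yaw",np.degrees(np.arctan2(-(a-b)[0],(a-b)[1])).round(2))
im=t["pixels"].astype(int)
hsv=cv2.cvtColor(t["pixels"],cv2.COLOR_BGR2HSV)
e=ell(im.max(2)<60,214,262,7);print("ambercap",e,ray(t,*e[0],.118))
e=ell(im[...,0]>im[...,2]+40,221,210,9);print("whitecap",e,ray(t,*e[0],.095))
e=ell((hsv[...,1]<30)&(hsv[...,2]>170),333,197,10);print("cap",e,ray(t,*e[0],.014)); print(t["pixels"][190:204:2,325:342:2].sum(2)//3)
im=w["pixels"].astype(int)
h=cv2.cvtColor(w["pixels"],cv2.COLOR_BGR2HSV)
e=ell(im.max(2)<70,56,140,22);print("ambercap wrist",e,ray(w,*e[0],.118))
e=ell((h[...,1]<25),518,128,24);print("sleeve wrist",e)
for u,v in((525,128),(526,128)):print(ray(w,u,v,.051))
E
```

```text
wrist ((237.7613983154297, 83.01700592041016), (59.71087646484375, 64.45284271240234), 155.6377410888672) ((414.105712890625, 74.13711547851562), (60.06666946411133, 65.63642883300781), 25.344194412231445)
 blue [0.5513 0.0868] black [ 0.5635 -0.1417] dist 0.2288 yaw 3.04
top ((277.8846130371094, 239.24317932128906), (13.330911636352539, 21.452884674072266), 20.360849380493164) ((368.54071044921875, 240.81324768066406), (33.41087341308594, 35.558109283447266), 124.2913589477539)
 blue [0.5583 0.1087] black [ 0.5577 -0.1365] dist 0.2452 yaw -0.13
ambercap ((214.0, 262.0), (13.624987602233887, 13.624987602233887), 0.0) [0.48660668 0.25308264]
whitecap ((220.01678466796875, 210.01678466796875), (8.257704734802246, 8.354290008544922), 45.0) [0.62065517 0.25031457]
cap ((332.09954833984375, 197.7091064453125), (17.36033058166504, 19.836261749267578), 143.6642303466797) [ 0.67371708 -0.03656934]
[[163 163 164 161 162 162 163 163 162]
 [163 162 156 149 150 152 155 162 163]
 [163 158 145 127 125 132 145 157 163]
 [164 155 141 127 130 125 135 141 162]
 [163 149 143 133 132 133 130 138 163]
 [163 154 133 140 139 134 115 151 163]
 [163 162 150 132 118 118 146 160 163]]
ambercap wrist ((62.89619827270508, 139.92056274414062), (29.457204818725586, 33.06652069091797), 92.70509338378906) [0.48762121 0.248486  ]Traceback (most recent call last):
  File "<stdin>", line 16, in <module>
  File "meas.py", line 6, in ell
    c=max(c,key=cv2.contourArea); return cv2.fitEllipse(cv2.convexHull(c))
                                         ~~~~~~~~~~~~~~^^^^^^^^^^^^^^^^^^^
cv2.error: OpenCV(4.12.0) /io/opencv/modules/imgproc/src/shapedescr.cpp:361: error: (-201:Incorrect size of input array) There should be at least 5 points to fit the ellipse in function 'fitEllipseNoDirect'
```

```bash
python3 - <<'E'
from h import *
go(.47,.25,.24,3)
E
```

```text
yaw 0.32 pos [ 0.4564 -0.0259  0.365 ] shift tool [ 0.0151 -0.2758  0.125 ] turn z -2.7
```

>>> {"op": "step_arm", "data": {
  "increments": [
    {"linear": [0.003,-0.046,0.02],"angular": [0,0,0]},
    {"linear": [0.003,-0.046,0.02],"angular": [0,0,0]},
    {"linear": [0.003,-0.046,0.02],"angular": [0,0,0]},
    {"linear": [0.003,-0.046,0.02],"angular": [0,0,0]},
    {"linear": [0.003,-0.046,0.02],"angular": [0,0,0]},
    {"linear": [0,-0.046,0.025],"angular": [0,0,-2.7]},
    {"linear": [0,0,0],"angular": [0,0,0]},
    {"linear": [0,0,0],"angular": [0,0,0]},
    {"linear": [0,0,0],"angular": [0,0,0]}
  ]
}}

```text
t: 3.02
position: [0.4716, 0.2465, 0.2412]
eef_rot: [1.0, 0.023, 0.001, -0.0]
ft_force: [0.8, -0.1, 0.2]
grip_width: 1.003
```

```bash
python3 - <<'E'
from meas import *
w=grab_frame("wrist");cv2.imwrite("pics/w3.png",w["pixels"])
im=w["pixels"].astype(int);p=pix(w,[.487,.25,.118]);print(p,sense()["position"])
e=ell(im.max(2)<70,*p,60);print("ambercap wrist",e,ray(w,*e[0],.118))
p=pix(w,[.62,.247,.095]);e=ell(im[...,0]>im[...,2]+40,*p,40);print("white",p,e,ray(w,*e[0],.095))
E
```

```text
[314.87192344 178.47028609] [0.47152299 0.2466028  0.24113941]
ambercap wrist ((313.3484191894531, 165.15150451660156), (58.30551528930664, 70.97242736816406), 175.15902709960938) [0.4966102  0.25149655]
white [327.97070174 -18.89318966] ((324.5619812011719, 0.011901140213012695), (7.90561580657959, 17.37541961669922), 95.87084197998047) [0.60831581 0.24875106]
```

View pics/w3.png

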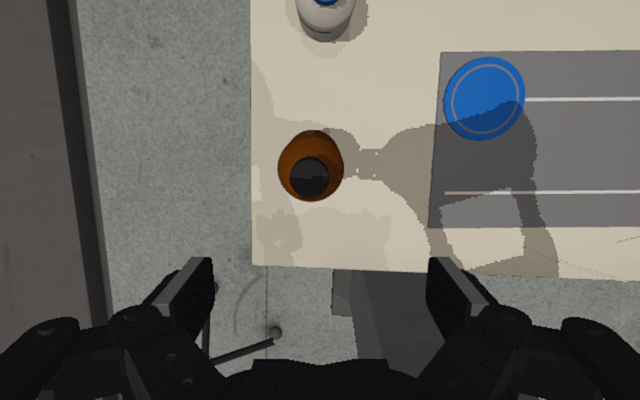

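The cap centre is at about (309,178) and the body at (311,165). My mask caught the whole bottle, so I'm using a neutral-dark mask instead.

```bash
python3 - <<'E'
from meas import *
w=grab_frame("wrist");im=w["pixels"].astype(int)
e=ell((im.max(2)<75)&(np.ptp(im,axis=2)<14),309,178,26);print(e,ray(w,*e[0],.118))
x,y=ray(w,*e[0],.118); go(x,y,.066,3.04)
E
```

```text
((309.3652648925781, 176.96859741210938), (38.41354751586914, 40.177127838134766), 6.026927947998047) [0.48786964 0.25412183]
yaw 2.63 pos [0.4715 0.2468 0.2411] shift tool [ 0.0167 -0.0066  0.1751] turn z -0.4
```

>>> {"op": "step_arm", "data": {
  "increments": [
    {"linear": [0.017,-0.0066,0.03],"angular": [0,0,0]},
    {"linear": [0,0,0.05],"angular": [0,0,0]},
    {"linear": [0,0,0.05],"angular": [0,0,0]},
    {"linear": [0,0,0.045],"angular": [0,0,0]},
    {"linear": [0,0,0],"angular": [0,0,0]}
  ]
}}

```text
t: 3.75
position: [0.4866, 0.2541, 0.0636]
eef_rot: [1.0, 0.023, -0.002, 0.001]
ft_force: [-0.1, -0.8, -0.1]
grip_width: 1.002
```

>>> {"op": "step_arm", "data": {
  "increments": [
    {"linear": [0,0,0],"angular": [0,0,0]},
    {"linear": [0,0,0],"angular": [0,0,0]},
    {"linear": [0,0,0],"angular": [0,0,0]},
    {"linear": [0,0,0],"angular": [0,0,0]},
    {"linear": [0,0,0],"angular": [0,0,0]}
  ],
  "claw": 0.045,
  "squeeze": 40
}}

```text
t: 4.38
position: [0.4887, 0.2554, 0.0676]
eef_rot: [1.0, 0.024, 0.002, -0.0]
ft_force: [-0.6, -1.5, 6.3]
grip_width: 0.636
```

>>> {"op": "step_arm", "data": {
  "increments": [
    {"linear": [0,0,-0.02],"angular": [0,0,0]},
    {"linear": [0,0,-0.03],"angular": [0,0,0]},
    {"linear": [0,0,-0.01],"angular": [0,0,0]},
    {"linear": [0,0,0],"angular": [0,0,0]}
  ]
}}

```text
t: 4.88
position: [0.4878, 0.2553, 0.1259]
eef_rot: [1.0, 0.024, 0.001, -0.0]
ft_force: [0.2, -0.2, -3.1]
grip_width: 0.634
```

```bash
python3 - <<'E'
from h import *
print(sense()["ft_force"],sense()["grip_width"]);go(.5635,-.1417,.12,3.04)
E
```

```text
[ 0.22415741 -0.15628334 -3.05502532] 0.6340780304625584
yaw 2.74 pos [0.4878 0.2553 0.1259] shift tool [0.0567 0.4002 0.0059] turn z -0.3
```

>>> {"op": "step_arm", "data": {
  "increments": [
    {"linear": [0.003,0.02,0],"angular": [0,0,-0.3]},
    {"linear": [0.006,0.045,0],"angular": [0,0,0]},
    {"linear": [0.007,0.045,0],"angular": [0,0,0]},
    {"linear": [0.007,0.045,0],"angular": [0,0,0]},
    {"linear": [0.007,0.045,0],"angular": [0,0,0]},
    {"linear": [0.007,0.045,0],"angular": [0,0,0]},
    {"linear": [0.007,0.045,0],"angular": [0,0,0]},
    {"linear": [0.007,0.045,0],"angular": [0,0,0]},
    {"linear": [0.004,0.04,0],"angular": [0,0,0]},
    {"linear": [0.002,0.025,0],"angular": [0,0,0]},
    {"linear": [0,0,0],"angular": [0,0,0]},
    {"linear": [0,0,0],"angular": [0,0,0]}
  ]
}}

```text
t: 6.38
position: [0.5649, -0.1404, 0.1243]
eef_rot: [1.0, 0.027, -0.001, -0.001]
ft_force: [0.1, -0.4, -2.3]
grip_width: 0.638
```

```bash
python3 - <<'E'
from meas import *
w=grab_frame("wrist");cv2.imwrite("pics/w4.png",w["pixels"]);
go(.5635,-.1417,.073,3.04)
im=w["pixels"].astype(int);p=sense()["position"]
print(pix(w,[p[0],p[1],.118+.059]))
E
```

```text
yaw 3.08 pos [ 0.5651 -0.1401  0.1246] shift tool [-0.0017  0.0015  0.0516] turn z 0.0
[315.85159166 377.65623956]
```

View pics/w4.png

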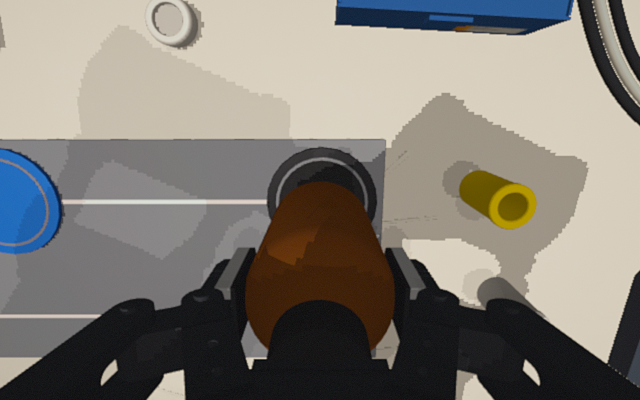

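The bottle hangs upright in the jaws, with its base's far edge at about (320,182). The back line is at row 202 and the black coaster's visible outline spans columns 268–376. I'll use these to check the coaster position and the bottle's x offset.

```bash
python3 - <<'E'
from meas import *
w=grab_frame("wrist");p=sense()["position"]
print(p,"far base",ray(w,320,182,.058), ray(w,320,182,.062))
print("line pts",ray(w,100,201.5,.003),ray(w,250,202.5,.003))
im=w["pixels"].astype(int)
for a,b in (((322,149)),((268,200)),((376,200))) if 0 else ((322,149),(268,200),(376,200)): print("coaster edge",ray(w,a,b,.007))
# ellipse fit of coaster outer edge via visible top arc
g=w["pixels"]; m=((im.max(2)<62)).astype(np.uint8)
pts=[]
for u in range(275,370,3):
    col=im[140:200,u].max(1); 
    k=np.where(col<75)[0]
    if len(k): pts.append(ray(w,u,140+k[0],.007))
pts=np.array(pts);A=np.c_[2*pts,np.ones(len(pts))];s=np.linalg.lstsq(A,(pts**2).sum(1),rcond=None)[0]
print("circle",s[:2],np.sqrt(s[2]+s[0]**2+s[1]**2))
from scipy.optimize import least_squares
print(least_squares(lambda c:np.hypot(*(pts-c).T)-.04,s[:2]).x)
E
```

```text
[ 0.56525844 -0.13999253  0.1248471 ] far base [ 0.58996945 -0.13951088] [ 0.59083705 -0.13946319]
line pts [0.55482239 0.019092  ] [ 0.56001569 -0.09004068]
coaster edge [ 0.60215911 -0.14022941]
coaster edge [ 0.56373509 -0.10366342]
coaster edge [ 0.56794446 -0.18086409]
circle [ 0.56447911 -0.14234075] 0.038735682639737784
[ 0.56304532 -0.14244358]
```

>>> {"op": "step_arm", "data": {
  "increments": [
    {"linear": [0,0.002,0.01],"angular": [0,0,0]},
    {"linear": [0,0,0.02],"angular": [0,0,0]},
    {"linear": [0,0,0.012],"angular": [0,0,0]},
    {"linear": [0,0,0.005],"angular": [0,0,0]},
    {"linear": [0,0,0.002],"angular": [0,0,0]},
    {"linear": [0,0,0],"angular": [0,0,0]}
  ]
}}

```text
t: 7.22
position: [0.5659, -0.1433, 0.0766]
eef_rot: [1.0, 0.027, 0.0, 0.0]
ft_force: [0.4, 0.2, -2.6]
grip_width: 0.637
```

>>> {"op": "step_arm", "data": {
  "increments": [
    {"linear": [-0.001,-0.001,0.001],"angular": [0,0,0]},
    {"linear": [0,0,0.001],"angular": [0,0,0]},
    {"linear": [0,0,0],"angular": [0,0,0]}
  ]
}}

```text
t: 7.6
position: [0.5648, -0.1423, 0.0747]
eef_rot: [1.0, 0.026, 0.0, 0.0]
ft_force: [0.4, 0.2, 0.6]
grip_width: 0.632
```

>>> {"op": "step_arm", "data": {
  "increments": [
    {"linear": [0,0,0],"angular": [0,0,0]},
    {"linear": [0,0,0],"angular": [0,0,0]},
    {"linear": [0,0,0],"angular": [0,0,0]},
    {"linear": [0,0,0],"angular": [0,0,0]},
    {"linear": [0,0,-0.03],"angular": [0,0,0]},
    {"linear": [0,0,-0.05],"angular": [0,0,0]},
    {"linear": [0,0,-0.05],"angular": [0,0,0]},
    {"linear": [0,0,-0.03],"angular": [0,0,0]},
    {"linear": [0,0,0],"angular": [0,0,0]},
    {"linear": [0,0,0],"angular": [0,0,0]}
  ],
  "claw": 0.0854
}}

```text
t: 8.85
position: [0.5641, -0.1421, 0.2332]
eef_rot: [1.0, 0.027, -0.001, -0.0]
ft_force: [0.1, 0.3, 0.1]
grip_width: 1.001
```

```bash
python3 - <<'E'
from meas import *
w=grab_frame("wrist");cv2.imwrite("pics/w5.png",w["pixels"])
im=w["pixels"].astype(int);p=pix(w,[.5635,-.142,.125]);print(p)
e=ell((im.max(2)<75)&(np.ptp(im,axis=2)<14),p[0],p[1],28);print(e,ray(w,*e[0],.125))
go(.605,.248,.235,3.04)
E
```

```text
[318.69058657 205.27165273]
((320.6991271972656, 203.69041442871094), (40.16227340698242, 42.30561447143555), 177.14096069335938) [ 0.56470874 -0.14332502]
yaw 3.04 pos [ 0.564  -0.142   0.2328] shift tool [ 0.0616 -0.3873 -0.0022] turn z -0.0
```

View pics/w5.png

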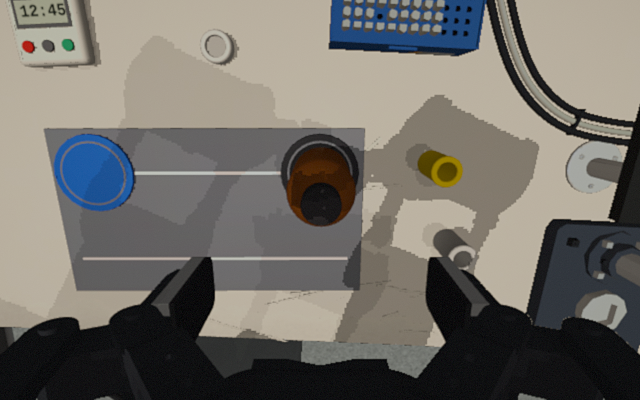

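The amber bottle stands on the black coaster; its cap at (321,204) projects to within about 1.5 mm of target. The same view shows the blue coaster at (94,172), the loose cap at (217,46) and part of the timer.

>>> {"op": "step_arm", "data": {
  "increments": [
    {"linear": [0.003,-0.025,0],"angular": [0,0,0]},
    {"linear": [0.007,-0.045,0],"angular": [0,0,0]},
    {"linear": [0.007,-0.045,0],"angular": [0,0,0]},
    {"linear": [0.007,-0.045,0],"angular": [0,0,0]},
    {"linear": [0.007,-0.045,0],"angular": [0,0,0]},
    {"linear": [0.007,-0.045,0],"angular": [0,0,0]},
    {"linear": [0.007,-0.045,0],"angular": [0,0,0]},
    {"linear": [0.007,-0.045,0],"angular": [0,0,0]},
    {"linear": [0.006,-0.03,0],"angular": [0,0,0]},
    {"linear": [0.004,-0.017,0],"angular": [0,0,0]},
    {"linear": [0,0,0],"angular": [0,0,0]},
    {"linear": [0,0,0],"angular": [0,0,0]}
  ]
}}

```text
t: 10.4
position: [0.606, 0.2463, 0.2338]
eef_rot: [1.0, 0.026, -0.0, 0.0]
ft_force: [-0.3, -0.3, 0.0]
grip_width: 0.997
```

```bash
python3 - <<'E'
from meas import *
w=grab_frame("wrist");cv2.imwrite("pics/w6.png",w["pixels"])
im=w["pixels"].astype(int);p=pix(w,[.62,.248,.095]);print(p)
e=ell(im[...,0]>im[...,2]+40,*p,35);print(e);x,y=ray(w,*e[0],.095);print(x,y)
go(x,y,.046,3.04)
E
```

```text
[317.33989044 175.92026973]
((316.9295654296875, 174.30438232421875), (30.386625289916992, 31.253026962280273), 178.58203125)
0.6212352026183812 0.2483761599219399
yaw 2.96 pos [0.6061 0.2461 0.2341] shift tool [ 0.0152 -0.0015  0.1881] turn z -0.1
```

>>> {"op": "step_arm", "data": {
  "increments": [
    {"linear": [0.015,-0.0015,0.03],"angular": [0,0,0]},
    {"linear": [0,0,0.05],"angular": [0,0,0]},
    {"linear": [0,0,0.05],"angular": [0,0,0]},
    {"linear": [0,0,0.04],"angular": [0,0,0]},
    {"linear": [0,0,0.018],"angular": [0,0,0]},
    {"linear": [0,0,0],"angular": [0,0,0]},
    {"linear": [0,0,0],"angular": [0,0,0]}
  ]
}}

```text
t: 11.32
position: [0.6222, 0.2498, 0.0484]
eef_rot: [1.0, 0.026, 0.002, -0.0]
ft_force: [0.4, -0.4, 0.4]
grip_width: 1.002
```

>>> {"op": "step_arm", "data": {
  "increments": [
    {"linear": [0,0,0],"angular": [0,0,0]},
    {"linear": [0,0,0],"angular": [0,0,0]},
    {"linear": [0,0,0],"angular": [0,0,0]},
    {"linear": [0,0,0],"angular": [0,0,0]},
    {"linear": [0,0,0],"angular": [0,0,0]},
    {"linear": [0,0,-0.015],"angular": [0,0,0]},
    {"linear": [0,0,-0.03],"angular": [0,0,0]},
    {"linear": [0,0,-0.01],"angular": [0,0,0]},
    {"linear": [0,0,0],"angular": [0,0,0]},
    {"linear": [0,0,0],"angular": [0,0,0]}
  ],
  "claw": 0.038,
  "squeeze": 35
}}

```text
t: 12.58
position: [0.6203, 0.2496, 0.1001]
eef_rot: [1.0, 0.027, -0.001, 0.0]
ft_force: [-0.3, 0.2, -0.2]
grip_width: 0.546
```

```bash
python3 - <<'E'
from h import *
go(.5513,.0868,.1,3.04)
E
```

```text
yaw 3.04 pos [0.6203 0.2496 0.1001] shift tool [-7.750e-02  1.589e-01  1.000e-04] turn z -0.0
```

>>> {"op": "step_arm", "data": {
  "increments": [
    {"linear": [-0.01,0.02,0],"angular": [0,0,0]},
    {"linear": [-0.02,0.04,0],"angular": [0,0,0]},
    {"linear": [-0.02,0.04,0],"angular": [0,0,0]},
    {"linear": [-0.017,0.035,0],"angular": [0,0,0]},
    {"linear": [-0.01,0.024,0],"angular": [0,0,0]},
    {"linear": [0,0,0],"angular": [0,0,0]},
    {"linear": [0,0,0],"angular": [0,0,0]}
  ]
}}

```text
t: 13.45
position: [0.5526, 0.0874, 0.1008]
eef_rot: [1.0, 0.026, -0.0, -0.0]
ft_force: [-0.5, 0.3, -1.2]
grip_width: 0.547
```

```bash
python3 - <<'E'
from meas import *
from scipy.optimize import least_squares
w=grab_frame("wrist");cv2.imwrite("pics/w7.png",w["pixels"]);p=sense()["position"];im=w["pixels"].astype(int)
m=(im[...,0]>im[...,2]+50)
pts=[]
c=pix(w,[.5513,.0868,.007])
for u in range(int(c[0])-65,int(c[0])+66,3):
    k=np.where(m[:int(c[1]),max(u,0)])[0]
    if len(k): pts.append(ray(w,u,k[0]-.5,.007))
pts=np.array(pts);f=least_squares(lambda q:np.hypot(*(pts-q).T)-.04,[.5513,.0868],loss="soft_l1",f_scale=.001);print(len(pts),f.x,np.abs(f.fun).max())
go(.5513,.0868,.055,3.04)
E
```

```text
40 [0.55113977 0.08744774] 0.0848632710257779
yaw 3.07 pos [0.5526 0.0876 0.1009] shift tool [-0.0014  0.0008  0.0459] turn z 0.0
```

View pics/w7.png

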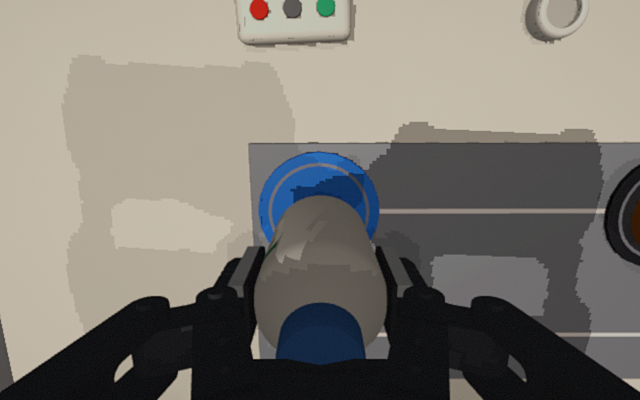

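The white bottle hangs upright over the blue coaster, whose outline is at columns 260–378 with its top at row 152. It is within 1.5 mm, so I'm correcting slightly and lowering.

>>> {"op": "step_arm", "data": {
  "increments": [
    {"linear": [-0.0013,0,0.015],"angular": [0,0,0]},
    {"linear": [0,0,0.02],"angular": [0,0,0]},
    {"linear": [0,0,0.008],"angular": [0,0,0]},
    {"linear": [0,0,0.002],"angular": [0,0,0]},
    {"linear": [0,0,0.001],"angular": [0,0,0]},
    {"linear": [0,0,0],"angular": [0,0,0]}
  ]
}}

```text
t: 14.25
position: [0.5515, 0.0869, 0.0557]
eef_rot: [1.0, 0.027, 0.0, 0.0]
ft_force: [0.6, -0.3, -0.7]
grip_width: 0.547
```

>>> {"op": "step_arm", "data": {
  "increments": [
    {"linear": [0,0,0.001],"angular": [0,0,0]},
    {"linear": [0,0,0],"angular": [0,0,0]},
    {"linear": [0,0,0],"angular": [0,0,0]}
  ]
}}

```text
t: 14.62
position: [0.5514, 0.0868, 0.0545]
eef_rot: [1.0, 0.026, 0.0, 0.0]
ft_force: [0.7, -0.5, 0.5]
grip_width: 0.546
```

>>> {"op": "step_arm", "data": {
  "increments": [
    {"linear": [0,0,0.0005],"angular": [0,0,0]},
    {"linear": [0,0,0],"angular": [0,0,0]},
    {"linear": [0,0,0],"angular": [0,0,0]},
    {"linear": [0,0,0],"angular": [0,0,0]},
    {"linear": [0,0,0],"angular": [0,0,0]},
    {"linear": [0,0,-0.03],"angular": [0,0,0]},
    {"linear": [0,0,-0.05],"angular": [0,0,0]},
    {"linear": [0,0,-0.05],"angular": [0,0,0]},
    {"linear": [0,0,-0.045],"angular": [0,0,0]},
    {"linear": [0,0,0],"angular": [0,0,0]},
    {"linear": [0,0,0],"angular": [0,0,0]},
    {"linear": [0,0,0],"angular": [0,0,0]}
  ],
  "claw": 0.0854
}}

```text
t: 16.12
position: [0.5504, 0.0868, 0.2272]
eef_rot: [1.0, 0.026, -0.002, 0.0]
ft_force: [0.3, 0.1, 0.3]
grip_width: 1.003
```

```bash
python3 - <<'E'
from meas import *
w=grab_frame("wrist");cv2.imwrite("pics/w8.png",w["pixels"]);im=w["pixels"].astype(int)
p=pix(w,[.5513,.0872,.102]);print(p)
e=ell((im[...,0]>im[...,2]+40),p[0],p[1],24);print(e,ray(w,*e[0],.102))
# timer: red/green keys
R,G,B=im[...,2],im[...,1],im[...,0]
for n,m in(("red",(R>G+60)),("green",(G>R+40)&(G>B+15))):
    for c,s in blobs(m): print(n,c,s,ray(w,*c,.018))
go(.475,-.276,.2,3.04)
E
```

```text
[318.31954644 196.72400092]
((320.2215881347656, 196.6902618408203), (31.3898983001709, 32.80742645263672), 173.75401306152344) [0.55140047 0.08580316]
red [281.9  42.7] [277, 37, 11, 12, 105] [0.66672462 0.12548436]
green [322.7  40.9] [318, 35, 11, 12, 101] [0.67009135 0.08990331]
yaw 3.04 pos [0.5505 0.0868 0.2273] shift tool [-0.0946  0.3583  0.0273] turn z -0.0
```

View pics/w8.png

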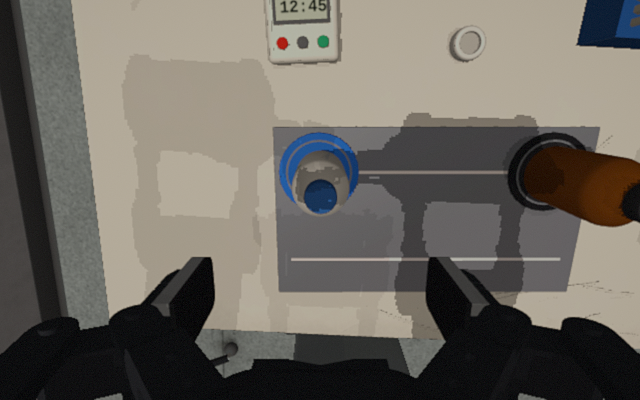

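The white bottle stands upright on the blue coaster with its cap at (320,197), about 1.4 mm off centre at most. The timer keys at (282,43) and (323,41) give its yaw. Next is the sleeve.

>>> {"op": "step_arm", "data": {
  "increments": [
    {"linear": [-0.005,0.02,0],"angular": [0,0,0]},
    {"linear": [-0.012,0.045,0],"angular": [0,0,0]},
    {"linear": [-0.012,0.045,0],"angular": [0,0,0]},
    {"linear": [-0.012,0.045,0],"angular": [0,0,0]},
    {"linear": [-0.012,0.045,0],"angular": [0,0,0]},
    {"linear": [-0.012,0.045,0],"angular": [0,0,0]},
    {"linear": [-0.012,0.045,0],"angular": [0,0,0]},
    {"linear": [-0.009,0.038,0],"angular": [0,0,0]},
    {"linear": [-0.009,0.03,0.027],"angular": [0,0,0]},
    {"linear": [0,0,0],"angular": [0,0,0]},
    {"linear": [0,0,0],"angular": [0,0,0]}
  ]
}}

```text
t: 17.55
position: [0.475, -0.2757, 0.2019]
eef_rot: [1.0, 0.026, -0.0, -0.0]
ft_force: [-0.2, 0.2, -0.2]
grip_width: 0.999
```

```bash
python3 - <<'E'
from meas import *
w=grab_frame("wrist");print(sense()["position"],pix(w,[.494,-.276,.051]))
x,y=pix(w,[.494,-.276,.03]).astype(int)
cv2.imwrite("pics/w9.png",cv2.resize(w["pixels"][y-75:y+75,x-100:x+100],None,fx=3,fy=3));print("crop origin",x-100,y-75)
E
```

```text
[ 0.47537678 -0.27537224  0.20229371] [320.58013341 166.89128431]
crop origin 220 87
```

View pics/w9.png

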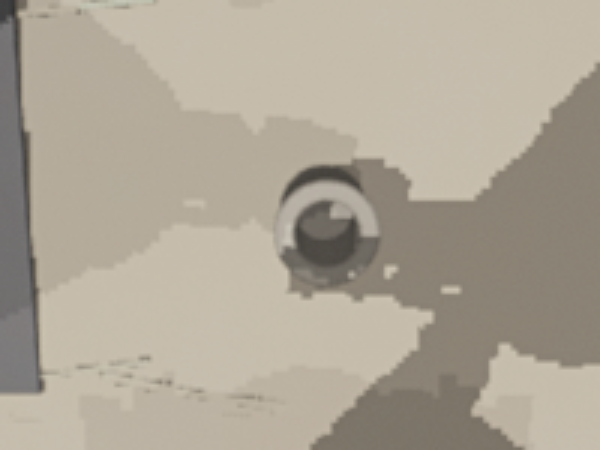

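The sleeve rim centre is at crop (327,233), which is pixel (329,164.7).

```bash
python3 - <<'E'
from h import *
w=grab_frame("wrist");x,y=ray(w,329,164.7,.051);print(x,y);go(x,y,.032,3.04)
E
```

```text
0.4965682109746136 -0.2823351014088174
yaw 3.09 pos [ 0.4756 -0.2752  0.2025] shift tool [0.0206 0.0083 0.1705] turn z 0.0
```

>>> {"op": "step_arm", "data": {
  "increments": [
    {"linear": [0.0205,0.0085,0.03],"angular": [0,0,0]},
    {"linear": [0,0,0.05],"angular": [0,0,0]},
    {"linear": [0,0,0.05],"angular": [0,0,0]},
    {"linear": [0,0,0.03],"angular": [0,0,0]},
    {"linear": [0,0,0.0105],"angular": [0,0,0]},
    {"linear": [0,0,0],"angular": [0,0,0]},
    {"linear": [0,0,0],"angular": [0,0,0]}
  ]
}}

```text
t: 18.52
position: [0.4973, -0.2836, 0.033]
eef_rot: [1.0, 0.027, 0.001, 0.001]
ft_force: [0.9, -0.3, 0.2]
grip_width: 1.002
```

>>> {"op": "step_arm", "data": {
  "increments": [
    {"linear": [0,0,0],"angular": [0,0,0]},
    {"linear": [0,0,0],"angular": [0,0,0]},
    {"linear": [0,0,0],"angular": [0,0,0]},
    {"linear": [0,0,0],"angular": [0,0,0]},
    {"linear": [0,0,0],"angular": [0,0,0]},
    {"linear": [0,0,0],"angular": [0,0,0]}
  ],
  "claw": 0.02,
  "squeeze": 30
}}

```text
t: 19.27
position: [0.4963, -0.2831, 0.0316]
eef_rot: [1.0, 0.027, 0.0, 0.0]
ft_force: [0.1, 1.3, 5.2]
grip_width: 0.316
```

>>> {"op": "step_arm", "data": {
  "increments": [
    {"linear": [0,0,-0.02],"angular": [0,0,0]},
    {"linear": [0,0,-0.05],"angular": [0,0,0]},
    {"linear": [0,0,-0.05],"angular": [0,0,0]},
    {"linear": [0,0,-0.02],"angular": [0,0,0]},
    {"linear": [0,0,0],"angular": [0,0,0]}
  ]
}}

```text
t: 19.9
position: [0.4968, -0.2836, 0.1725]
eef_rot: [1.0, 0.027, 0.001, 0.001]
ft_force: [1.7, -0.4, -1.6]
grip_width: 0.323
```

```bash
python3 - <<'E'
from h import *
m=(np.array([.5513,.0870])+np.array([.5635,-.142]))/2;print(m)
go(*m,.172,3.04)
E
```

```text
[ 0.5574 -0.0275]
yaw 3.04 pos [ 0.4968 -0.2836  0.1725] shift tool [ 0.0741 -0.2525  0.0005] turn z -0.0
```

>>> {"op": "step_arm", "data": {
  "increments": [
    {"linear": [0,-0.025,0],"angular": [0,0,0]},
    {"linear": [0,-0.045,0],"angular": [0,0,0]},
    {"linear": [0,-0.045,0],"angular": [0,0,0]},
    {"linear": [0,-0.045,0],"angular": [0,0,0]},
    {"linear": [0.01,-0.045,0],"angular": [0,0,0]},
    {"linear": [0.024,-0.0325,0],"angular": [0,0,0]},
    {"linear": [0.025,-0.015,0.03],"angular": [0,0,0]},
    {"linear": [0.015,0,0.04],"angular": [0,0,0]},
    {"linear": [0,0,0.02],"angular": [0,0,0]},
    {"linear": [0,0,0],"angular": [0,0,0]},
    {"linear": [0,0,0],"angular": [0,0,0]}
  ]
}}

```text
t: 21.28
position: [0.5566, -0.0272, 0.0812]
eef_rot: [1.0, 0.026, -0.0, 0.0]
ft_force: [0.3, -0.1, -0.3]
grip_width: 0.316
```

```bash
python3 - <<'E'
from meas import *
w=grab_frame("wrist");cv2.imwrite("pics/w10.png",w["pixels"]);go(.5574,-.0275,.036,3.04)
E
```

```text
yaw 3.02 pos [ 0.557  -0.0272  0.0818] shift tool [0.0004 0.0003 0.0458] turn z -0.0
```

View pics/w10.png

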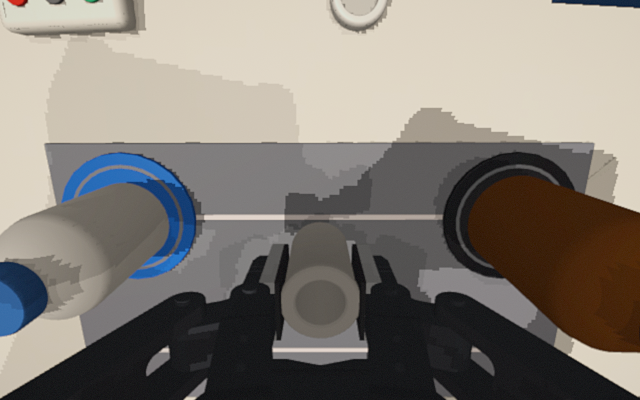

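The sleeve is held over the back line midway between the coasters, with its rim at (319,298), base far edge at row 222 and the line at row 217. I'm checking the axis offset from the TCP.

```bash
python3 - <<'E'
from meas import *
w=grab_frame("wrist")
print("rim",ray(w,319.5,299,.1012),"base far",ray(w,321,222,.050)-[.014,0])
print("line",ray(w,240,217,.003),ray(w,400,217,.003),"coaster tops",)
E
```

```text
rim [ 0.55963198 -0.02764951] base far [ 0.55619192 -0.02779688]
line [0.55501193 0.02071931] [ 0.56020288 -0.07686012] coaster tops
```

>>> {"op": "step_arm", "data": {
  "increments": [
    {"linear": [0,0,0.025],"angular": [0,0,0]},
    {"linear": [0,0,0.013],"angular": [0,0,0]},
    {"linear": [0,0,0.005],"angular": [0,0,0]},
    {"linear": [0,0,0.002],"angular": [0,0,0]},
    {"linear": [0,0,0.001],"angular": [0,0,0]},
    {"linear": [0,0,0],"angular": [0,0,0]},
    {"linear": [0,0,0],"angular": [0,0,0]}
  ]
}}

```text
t: 22.25
position: [0.5569, -0.0271, 0.0356]
eef_rot: [1.0, 0.027, 0.0, 0.0]
ft_force: [0.1, -0.4, -0.7]
grip_width: 0.318
```

>>> {"op": "step_arm", "data": {
  "increments": [
    {"linear": [0,0,0.001],"angular": [0,0,0]},
    {"linear": [0,0,0],"angular": [0,0,0]},
    {"linear": [0,0,0],"angular": [0,0,0]}
  ]
}}

```text
t: 22.62
position: [0.5569, -0.027, 0.0346]
eef_rot: [1.0, 0.027, 0.0, 0.0]
ft_force: [-1.1, 0.5, 3.2]
grip_width: 0.317
```

>>> {"op": "step_arm", "data": {
  "increments": [
    {"linear": [0,0,0],"angular": [0,0,0]},
    {"linear": [0,0,0],"angular": [0,0,0]},
    {"linear": [0,0,0],"angular": [0,0,0]},
    {"linear": [0,0,0],"angular": [0,0,0]},
    {"linear": [0,0,-0.03],"angular": [0,0,0]},
    {"linear": [0,0,-0.05],"angular": [0,0,0]},
    {"linear": [0,0,-0.05],"angular": [0,0,0]},
    {"linear": [0,0,-0.03],"angular": [0,0,0]},
    {"linear": [0,0,0],"angular": [0,0,0]},
    {"linear": [0,0,0],"angular": [0,0,0]},
    {"linear": [0,0,0],"angular": [0,0,0]}
  ],
  "claw": 0.0854
}}

```text
t: 24.0
position: [0.556, -0.0269, 0.1927]
eef_rot: [1.0, 0.027, -0.001, -0.0]
ft_force: [0.2, -0.0, -0.6]
grip_width: 1.0
```

```bash
python3 - <<'E'
from meas import *
w=grab_frame("wrist");p=pix(w,[.557,-.0275,.054]);q=pix(w,[.676,-.039,.014]);print(p,q)
A=cv2.resize(w["pixels"][max(0,int(p[1])-50):int(p[1])+50,int(p[0])-65:int(p[0])+65],(390,300))
y0=max(0,int(q[1])-50);c=w["pixels"][y0:y0+100,int(q[0])-65:int(q[0])+65];B=cv2.resize(c,(390,300))
print("A org",int(p[0])-65,int(p[1])-50,"B org",int(q[0])-65,y0)
cv2.imwrite("pics/w11.png",np.hstack([A,B]))
R,G,Bl=[w["pixels"].astype(int)[...,i] for i in (2,1,0)]
for n,m in(("red",(R>G+60)),("green",(G>R+40)&(G>Bl+15))):
    for c,s in blobs(m): print(n,c,s,ray(w,*c,.018))
E
```

```text
[319.76314491 192.19848542] [342.31493471  35.11500526]
A org 254 142 B org 277 0
red [132.7  34.9] [127, 28, 13, 14, 139] [0.66668221 0.12480986]
green [178.2  32.9] [172, 27, 13, 13, 133] [0.67002653 0.08922053]
```

View pics/w11.png

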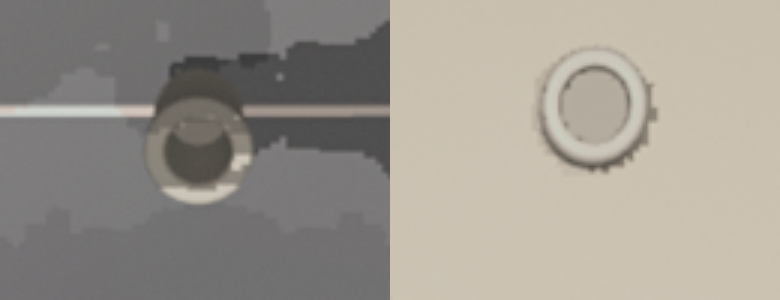

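The sleeve rim is at (320,192), right on the predicted target. The loose cap's rim centre is at (345.3,34.7).

```bash
python3 - <<'E'
from h import *
w=grab_frame("wrist");print(ray(w,320,192.3,.054));x,y=ray(w,345.3,34.7,.014);print(x,y);go(x,y,.02,3.04)
E
```

```text
[ 0.55705547 -0.02771809]
0.6766249537805865 -0.04137913330381539
yaw 3.04 pos [ 0.5562 -0.0269  0.1931] shift tool [0.1194 0.0208 0.1731] turn z -0.0
```

>>> {"op": "step_arm", "data": {
  "increments": [
    {"linear": [0.03,0.005,0],"angular": [0,0,0]},
    {"linear": [0.045,0.008,0],"angular": [0,0,0]},
    {"linear": [0.0444,0.0078,0.03],"angular": [0,0,0]},
    {"linear": [0,0,0.05],"angular": [0,0,0]},
    {"linear": [0,0,0.05],"angular": [0,0,0]},
    {"linear": [0,0,0.03],"angular": [0,0,0]},
    {"linear": [0,0,0.012],"angular": [0,0,0]},
    {"linear": [0,0,0.002],"angular": [0,0,0]},
    {"linear": [0,0,0],"angular": [0,0,0]}
  ],
  "claw": 0.05
}}

```text
t: 25.22
position: [0.678, -0.0416, 0.0217]
eef_rot: [1.0, 0.027, 0.001, 0.0]
ft_force: [-0.1, -0.4, 0.5]
grip_width: 0.582
```

>>> {"op": "step_arm", "data": {
  "increments": [
    {"linear": [0,0,0],"angular": [0,0,0]},
    {"linear": [0,0,0],"angular": [0,0,0]},
    {"linear": [0,0,0],"angular": [0,0,0]},
    {"linear": [0,0,0],"angular": [0,0,0]},
    {"linear": [0,0,0],"angular": [0,0,0]}
  ],
  "claw": 0.02,
  "squeeze": 20
}}

```text
t: 25.85
position: [0.6779, -0.0416, 0.0219]
eef_rot: [1.0, 0.027, 0.001, 0.0]
ft_force: [-0.6, 0.3, 6.1]
grip_width: 0.312
```

>>> {"op": "step_arm", "data": {
  "increments": [
    {"linear": [0,0,-0.02],"angular": [0,0,0]},
    {"linear": [0,0,-0.03],"angular": [0,0,0]},
    {"linear": [0,0,-0.03],"angular": [0,0,0]},
    {"linear": [-0.02,0,-0.01],"angular": [0,0,0]},
    {"linear": [0,0,0],"angular": [0,0,0]},
    {"linear": [0,0,0],"angular": [0,0,0]}
  ]
}}

```text
t: 26.6
position: [0.6574, -0.0425, 0.1105]
eef_rot: [1.0, 0.026, 0.0, 0.0]
ft_force: [0.9, 0.6, -0.6]
grip_width: 0.31
```

```bash
python3 - <<'E'
from h import *
w=grab_frame("wrist");cv2.imwrite("pics/w12.png",w["pixels"]);go(.557,-.0277,.11,3.04)
E
```

```text
yaw 3.04 pos [ 0.6573 -0.0425  0.11  ] shift tool [-0.0994 -0.0201  0.    ] turn z -0.0
```

View pics/w12.png

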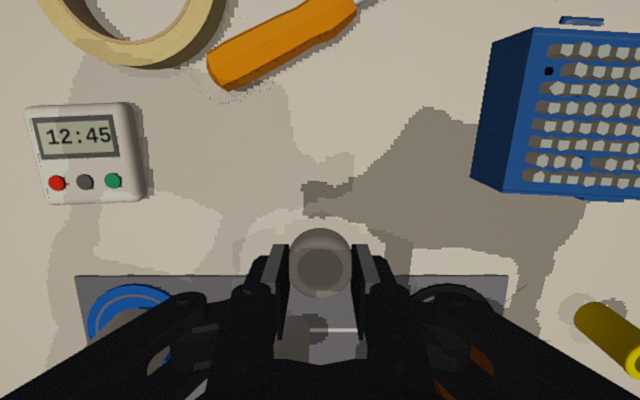

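The cap is held level, with its recess centre at about (320,267). I'm checking its offset from the TCP before moving over the sleeve.

```bash
python3 - <<'E'
from h import *
w=grab_frame("wrist");p=sense()["position"];print(p)
for v in (264,267): print(ray(w,320.5,v,.102)-p[:2],ray(w,320.5,v,.098)-p[:2])
print("rim far/near",ray(w,320,233,.102)-p[:2],ray(w,320,298,.102)-p[:2])
E
```

```text
[ 0.65729456 -0.04249645  0.1097788 ]
[ 0.00281989 -0.0008482 ] [ 0.00092963 -0.00096003]
[ 0.00145634 -0.00092207] [-0.00047418 -0.00103608]
rim far/near [1.65167645e-02 9.72208523e-05] [-0.01304837 -0.00149323]
```

>>> {"op": "step_arm", "data": {
  "increments": [
    {"linear": [-0.02,-0.004,0],"angular": [0,0,0]},
    {"linear": [-0.03,-0.006,0],"angular": [0,0,0]},
    {"linear": [-0.03,-0.006,0],"angular": [0,0,0]},
    {"linear": [-0.0195,-0.0041,0],"angular": [0,0,0]},
    {"linear": [0,0,0.015],"angular": [0,0,0]},
    {"linear": [0,0,0.01],"angular": [0,0,0]},
    {"linear": [0,0,0],"angular": [0,0,0]},
    {"linear": [0,0,0],"angular": [0,0,0]}
  ]
}}

```text
t: 27.7
position: [0.5572, -0.0278, 0.085]
eef_rot: [1.0, 0.027, -0.0, 0.0]
ft_force: [-0.2, 0.3, -0.6]
grip_width: 0.309
```

```bash
python3 - <<'E'
from h import *
w=grab_frame("wrist");go(.5567,-.0277,.0762,3.04);p=pix(w,[.557,-.0277,.06])
cv2.imwrite("pics/w13.png",cv2.resize(w["pixels"][200:350,220:420],None,fx=3,fy=3))
E
```

```text
yaw 3.04 pos [ 0.5572 -0.0278  0.0852] shift tool [-0.0005 -0.0002  0.009 ] turn z -0.0
```

View pics/w13.png

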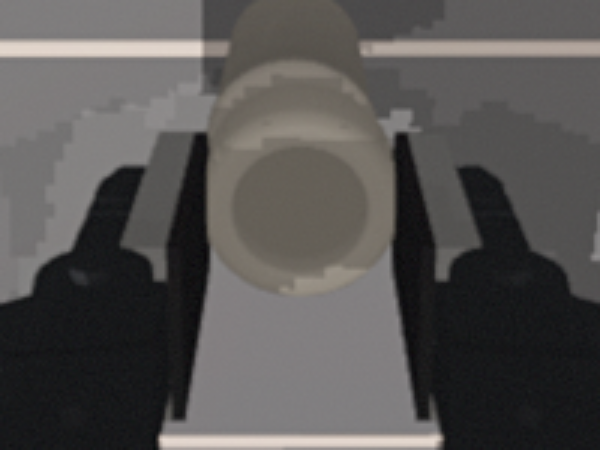

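The cap sits directly above the sleeve: cap centre column 301 against sleeve 298 in the crop, under 0.5 mm apart. Lowering.

>>> {"op": "step_arm", "data": {
  "increments": [
    {"linear": [-0.0004,-0.0003,0.005],"angular": [0,0,0]},
    {"linear": [0,0,0.002],"angular": [0,0,0]},
    {"linear": [0,0,0.001],"angular": [0,0,0]},
    {"linear": [0,0,0],"angular": [0,0,0]},
    {"linear": [0,0,0],"angular": [0,0,0]}
  ]
}}

```text
t: 28.38
position: [0.5563, -0.0275, 0.0774]
eef_rot: [1.0, 0.027, 0.0, 0.0]
ft_force: [0.8, 0.2, -0.3]
grip_width: 0.311
```

>>> {"op": "step_arm", "data": {
  "increments": [
    {"linear": [0,0,0.001],"angular": [0,0,0]},
    {"linear": [0,0,0],"angular": [0,0,0]},
    {"linear": [0,0,0],"angular": [0,0,0]}
  ]
}}

```text
t: 28.75
position: [0.5563, -0.0275, 0.0763]
eef_rot: [1.0, 0.027, 0.0, 0.0]
ft_force: [0.4, 0.3, 0.1]
grip_width: 0.307
```

>>> {"op": "step_arm", "data": {
  "increments": [
    {"linear": [0,0,0.0007],"angular": [0,0,0]},
    {"linear": [0,0,0],"angular": [0,0,0]},
    {"linear": [0,0,0],"angular": [0,0,0]}
  ]
}}

```text
t: 29.12
position: [0.5563, -0.0275, 0.0757]
eef_rot: [1.0, 0.027, 0.0, 0.0]
ft_force: [-0.2, 0.8, 1.5]
grip_width: 0.312
```

>>> {"op": "step_arm", "data": {
  "increments": [
    {"linear": [0,0,0],"angular": [0,0,0]},
    {"linear": [0,0,0],"angular": [0,0,0]},
    {"linear": [0,0,0],"angular": [0,0,0]}
  ],
  "claw": 0.032
}}

```text
t: 29.5
position: [0.5562, -0.0274, 0.0756]
eef_rot: [1.0, 0.027, -0.0, 0.0]
ft_force: [-0.6, 0.7, 0.1]
grip_width: 0.374
```

>>> {"op": "step_arm", "data": {
  "increments": [
    {"linear": [0,0,0],"angular": [0,0,0]},
    {"linear": [0,0,0],"angular": [0,0,0]},
    {"linear": [0,0,0],"angular": [0,0,0]},
    {"linear": [0,0,-0.02],"angular": [0,0,0]},
    {"linear": [0,0,-0.04],"angular": [0,0,0]},
    {"linear": [0,0,-0.04],"angular": [0,0,0]},
    {"linear": [0,0,-0.02],"angular": [0,0,0]},
    {"linear": [0,0,0],"angular": [0,0,0]},
    {"linear": [0,0,0],"angular": [0,0,0]}
  ],
  "claw": 0.05
}}

```text
t: 30.62
position: [0.5556, -0.0274, 0.1944]
eef_rot: [1.0, 0.027, -0.001, -0.0]
ft_force: [-0.1, 1.0, 0.2]
grip_width: 0.586
```

```bash
python3 - <<'E'
from meas import *
w=grab_frame("wrist");p=pix(w,[.557,-.0277,.068]);print(p);im=w["pixels"].astype(int)
x,y=p.astype(int);h=cv2.cvtColor(w["pixels"],cv2.COLOR_BGR2HSV)
for s in ("s","v"):
  a=h[...,1 if s=="s" else 2]; print(s,a[y,x-36:x+37:3],a[y-36:y+37:3,x])
cv2.imwrite("pics/w14.png",cv2.resize(w["pixels"][y-60:y+60,x-80:x+80],None,fx=4,fy=4))
for z in (.017,): 
  a=np.array([.6667,.1249]);b=np.array([.6700,.0894])
  print("timer yaw",np.degrees(np.arctan2((b-a)[0],-(b-a)[1])), (a+b)/2)
go(.655,.105,.2,5)
E
```

```text
[319.42018899 195.91464876]
s [ 4  4  0  0  2  4 30 16 34 36 36 36 36 36 38 38 35 31 34  6  6  4  4  2
  4] [ 4  2 31 31 36 35 30 32 30 38 36 35 36 37 38 38 36 18 23  0  2  2  2  2
  2]
v [131 130 130 129 130 130 163 213 134 129 129 129 129 129 129 129 124 150
 152 124 130 129 130 128 129] [118 117  83  82  79 108 101 128 129 106 105 130 129 130 128 128 127 189
 212 115 120 118 118 118 119]
timer yaw 5.310824439871974 [0.66835 0.10715]
yaw 3.04 pos [ 0.5556 -0.0273  0.1942] shift tool [ 0.1063 -0.1269 -0.0058] turn z -2.0
```

>>> {"op": "step_arm", "data": {
  "increments": [
    {"linear": [0.015,-0.018,0],"angular": [0,0,0]},
    {"linear": [0.035,-0.04,0],"angular": [0,0,0]},
    {"linear": [0.035,-0.04,0],"angular": [0,0,0]},
    {"linear": [0.0213,-0.029,0],"angular": [0,0,-2.3]},
    {"linear": [0,0,0],"angular": [0,0,0]},
    {"linear": [0,0,0],"angular": [0,0,0]},
    {"linear": [0,0,0],"angular": [0,0,0]}
  ],
  "claw": 0.0854
}}

```text
t: 31.55
position: [0.6552, 0.1039, 0.1953]
eef_rot: [0.999, 0.046, -0.0, 0.0]
ft_force: [-0.8, 0.6, -0.7]
grip_width: 1.004
```

```bash
python3 - <<'E'
from meas import *
w=grab_frame("wrist");cv2.imwrite("pics/w15.png",w["pixels"]);h=cv2.cvtColor(w["pixels"],cv2.COLOR_BGR2HSV)
p=pix(w,[.686,.109,.016]).astype(int);print(p)
print(h[p[1]+25,p[0]-90:p[0]+91:5,1],h[p[1]+25,p[0]-90:p[0]+91:5,2])
m=(h[...,1]<27)&(h[...,2]>90);k=np.zeros_like(m);k[p[1]-90:p[1]+90,p[0]-90:p[0]+90]=1
m=cv2.morphologyEx((m&k).astype(np.uint8),cv2.MORPH_OPEN,np.ones((5,5)))
c,_=cv2.findContours(m,cv2.RETR_EXTERNAL,cv2.CHAIN_APPROX_NONE)
for q in sorted(c,key=cv2.contourArea)[-2:]:
    q=cv2.convexHull(q); g=np.array([ray(w,*a[0],.014) for a in q]);R=cv2.minAreaRect((g*1000).astype(np.float32));print(cv2.boundingRect(q),R)
R_,G,B=[w["pixels"].astype(int)[...,i] for i in (2,1,0)]
for n,mm in(("red",(R_>G+60)),("green",(G>R_+40)&(G>B+15))):
    for cc,s in blobs(mm): print(n,cc,s,ray(w,*cc,.018))
print(sense()["position"],yaw())
E
```

```text
[316 147]
[ 38  39  40  41  40  40  40  38  38  36  39  38  25  32 214  23  21  43
  22  38  38  37 146  36  35  40  40  40  44  42  43  47  44  44  45  40
  42] [159 155 152 154 154 152 152 153 167 169 170 142 153 158 157 170 171 113
  46 122 121 123  77 114 131 101 115 114 115 114 113 114 115 115 114 115
 115]
(285, 169, 22, 11) ((660.481201171875, 125.16731262207031), (8.97736930847168, 18.729711532592773), 5.27980899810791)
red [478.2  69.8] [425, 40, 108, 62, 2494] [ 0.7602232  -0.01584873]
red [295.2 167.1] [290, 162, 11, 11, 96] [0.66733873 0.12563914]
green [336.6 166.8] [332, 162, 10, 11, 83] [0.67090872 0.08987737]
[0.6552885  0.10391379 0.19555027] 5.253470889422461
```

```bash
python3 - <<'E'
from meas import *
def T(yw,p):
    a=np.radians(yw);M=np.eye(4);M[:3,:3]=[[np.cos(a),np.sin(a),0],[np.sin(a),-np.cos(a),0],[0,0,-1]];M[:3,3]=p;return M
w=grab_frame("wrist");C=np.eye(4);C[:3,:3]=w["R"];C[:3,3]=w["t"]
H=C@T(yaw(),sense()["position"])
C2=H@np.linalg.inv(T(3.04,[.65729,-.0425,.1098]));f=dict(w,R=C2[:3,:3],t=C2[:3,3])
print("keys check",ray(f,57,183,.018),ray(f,113,181,.018))
im=cv2.imread("pics/w12.png");h=cv2.cvtColor(im,cv2.COLOR_BGR2HSV)
g=im.astype(int).sum(2)//3
print(g[90:125:2,50],g[90:125:2,110]); print(g[190:215:2,70],g[190:215:2,120]); print(g[120,10:50:2],g[120,120:160:2])
for n,a,b in (("far",(50,104),(110,103)),("near",(70,204),(120,202)),("left",(26,120),(46,195)),("right",(135,120),(142,180))): print(n,ray(f,*a,.015),ray(f,*b,.015))
t=cv2.imread("pics/top0.png");ht=cv2.cvtColor(t,cv2.COLOR_BGR2HSV)
print(ht[178:210:2,264:294:2,1])
E
```

```text
keys check [0.66718533 0.12337459] [0.67037152 0.08795467]
[172 173 173 173 174 172 174 156 136 165 176 178 181 168  78  81 115 157] [158 159 158 158 158 159 145 132 154 162 166 169 130  68  73  72  71  70]
[166 165 165 165 165 160 151 145 170 176 175 158 157] [166 181 182 181 177 166 156 177 175 175 175 175 176]
[172 172 172 173 173 173 173 165 176 179 167  99  78  80  81  81  79  80
  80  81] [154 141 122 101  80  69  68  70  84  94  98  99 161 158 159 159 159 159
 159 159]
far [0.71535334 0.12282766] [0.71787835 0.08663176]
near [0.65276791 0.11917117] [0.65586224 0.08657696]
left [0.70506705 0.13884917] [0.6580326  0.13383468]
right [0.7086301  0.07243377] [0.67128314 0.07114943]
[[ 26  29  29  28  29  27  26  27  27  26  29  26  27  27  26]
 [ 26  26  28  28  28  28  28  27  28  28  25  26  28  28  27]
 [ 28  27  27  27  26  29  27  28  28  27  29  29  31  28  28]
 [ 27  30  26  23  25  28  27  27  26  28  28  29  36  31  28]
 [ 27  33  28  31  37  38  39  40  37  36  39  30  34  31  29]
 [ 27  33  25  34  40  40  40  41  41  41  38  27  31  32  28]
 [ 28  30  25  33  39  38  40  42  39  39  36  29  31  34  28]
 [ 26  27  25  28  32  31  29  31  31  28  26  27  26  35  28]
 [ 26  27  22  24  24  25  24  26  26  26  26  24  23  34  28]
 [ 25  28  24  25  32  26  24  25  25  27  40  36  25  35  27]
 [ 26  26  26  76 124  35  23  18  23  27  75  56  25  34  25]
 [ 26  26  26  64  92  26  23  24  23  25  32  28  24  33  27]
 [ 27  28  23  22  24  25  23  26  24  24  25  25  28  35  25]
 [ 28  24  30  27  30  32  32  35  35  35  39  37  36  33  27]
 [ 25  26  30  35  31  30  30  29  29  32  31  30  27  26  27]
 [ 26  26  25  27  27  28  28  25  26  25  25  25  26  27  26]]
```

>>> {"op": "step_arm", "data": {
  "increments": [
    {"linear": [0.0305,0.0007,0.02],"angular": [0,0,0]},
    {"linear": [0,0,0.05],"angular": [0,0,0]},
    {"linear": [0,0,0.05],"angular": [0,0,0]},
    {"linear": [0,0,0.03],"angular": [0,0,0]},
    {"linear": [0,0,0.015],"angular": [0,0,0]},
    {"linear": [0,0,0],"angular": [0,0,0]},
    {"linear": [0,0,0],"angular": [0,0,0]}
  ],
  "claw": 0.075
}}

```text
t: 32.52
position: [0.6872, 0.107, 0.0325]
eef_rot: [0.999, 0.046, 0.002, 0.0]
ft_force: [0.4, -0.0, 0.4]
grip_width: 0.879
```

>>> {"op": "step_arm", "data": {
  "increments": [
    {"linear": [0,0,0.006],"angular": [0,0,0]},
    {"linear": [0,0,0.004],"angular": [0,0,0]},
    {"linear": [0,0,0.002],"angular": [0,0,0]},
    {"linear": [0,0,0],"angular": [0,0,0]}
  ]
}}

```text
t: 33.02
position: [0.686, 0.1072, 0.0183]
eef_rot: [0.999, 0.047, -0.0, 0.0]
ft_force: [0.4, 0.5, -0.2]
grip_width: 0.878
```

>>> {"op": "step_arm", "data": {
  "increments": [
    {"linear": [0,0,0.002],"angular": [0,0,0]},
    {"linear": [0,0,0.002],"angular": [0,0,0]},
    {"linear": [0,0,0.001],"angular": [0,0,0]},
    {"linear": [0,0,0],"angular": [0,0,0]}
  ]
}}

```text
t: 33.52
position: [0.686, 0.1072, 0.0134]
eef_rot: [0.999, 0.047, -0.0, 0.0]
ft_force: [-0.4, 0.3, 0.2]
grip_width: 0.883
```

>>> {"op": "step_arm", "data": {
  "increments": [
    {"linear": [0,0,0],"angular": [0,0,0]},
    {"linear": [0,0,0],"angular": [0,0,0]},
    {"linear": [0,0,0],"angular": [0,0,0]},
    {"linear": [0,0,0],"angular": [0,0,0]}
  ],
  "claw": 0.055,
  "squeeze": 25
}}

```text
t: 34.02
position: [0.6863, 0.1072, 0.0138]
eef_rot: [0.999, 0.047, 0.0, 0.0]
ft_force: [-0.3, 0.1, 2.0]
grip_width: 0.741
```

>>> {"op": "step_arm", "data": {
  "increments": [
    {"linear": [0,0,-0.02],"angular": [0,0,0]},
    {"linear": [0,0,-0.05],"angular": [0,0,0]},
    {"linear": [0,0,-0.06],"angular": [0,0,0]},
    {"linear": [0,0,-0.05],"angular": [0,0,0]},
    {"linear": [0,0,-0.02],"angular": [0,0,2.3]},
    {"linear": [-0.015,0.016,0],"angular": [0,0,0]},
    {"linear": [-0.035,0.037,0],"angular": [0,0,0]},
    {"linear": [-0.035,0.037,0],"angular": [0,0,0]},
    {"linear": [-0.035,0.037,0],"angular": [0,0,0]},
    {"linear": [-0.035,0.037,0],"angular": [0,0,0]},
    {"linear": [-0.035,0.037,0],"angular": [0,0,0]},
    {"linear": [-0.03,0.03,0],"angular": [0,0,0]}
  ]
}}

```text
t: 35.52
position: [0.4774, -0.1365, 0.2149]
eef_rot: [1.0, 0.026, 0.001, 0.001]
ft_force: [0.8, 0.0, -1.2]
grip_width: 0.739
```

>>> {"op": "step_arm", "data": {
  "increments": [
    {"linear": [-0.011,0.011,0],"angular": [0,0,0]},
    {"linear": [0,0,0],"angular": [0,0,0]},
    {"linear": [0,0,0],"angular": [0,0,0]},
    {"linear": [0,0,0],"angular": [0,0,0]}
  ]
}}

```text
t: 36.02
position: [0.4689, -0.1459, 0.2135]
eef_rot: [1.0, 0.027, 0.0, -0.0]
ft_force: [-0.1, 0.3, 0.1]
grip_width: 0.737
```

```bash
python3 - <<'E'
from meas import *
print(sense()["grip_width"]);go(.4686,-.147,.0168,3.04)
w=grab_frame("wrist");cv2.imwrite("pics/w16.png",w["pixels"])
R_,G,B=[w["pixels"].astype(int)[...,i] for i in (2,1,0)]
z=sense()["position"][2]-.0138+.018
for n,mm in(("red",(R_>G+60)),("green",(G>R_+40)&(G>B+15))):
    for cc,s in blobs(mm): print(n,cc,s,ray(w,*cc,z))
E
```

```text
0.7368327007007169
yaw 3.13 pos [ 0.4689 -0.1459  0.2135] shift tool [-0.0004  0.0011  0.1967] turn z 0.1
red [275.  320.6] [263, 309, 25, 24, 459] [ 0.45196867 -0.1296856 ]
green [364.6 320.5] [353, 309, 24, 23, 436] [ 0.45396732 -0.16524696]
```

>>> {"op": "step_arm", "data": {
  "increments": [
    {"linear": [-0.0003,0.0011,0.03],"angular": [0,0,0]},
    {"linear": [0,0,0.05],"angular": [0,0,0]},
    {"linear": [0,0,0.05],"angular": [0,0,0]},
    {"linear": [0,0,0.03],"angular": [0,0,0]},
    {"linear": [0,0,0.01],"angular": [0,0,0]},
    {"linear": [0,0,0],"angular": [0,0,0]},
    {"linear": [0,0,0],"angular": [0,0,0]}
  ]
}}

```text
t: 36.95
position: [0.469, -0.1482, 0.0448]
eef_rot: [1.0, 0.027, 0.001, 0.001]
ft_force: [0.2, 0.8, -0.5]
grip_width: 0.737
```

```bash
python3 - <<'E'
from meas import *
go(.4686,-.147,.0168,3.04)
w=grab_frame("wrist");cv2.imwrite("pics/w17.png",w["pixels"])
print((-np.array(w["R"]).T@w["t"]).round(3),pix(w,[.5647,-.143,.125]),w["pixels"][0:60:12,200:440:30].max(2))
E
```

```text
yaw 3.06 pos [ 0.469  -0.1482  0.0448] shift tool [-0.0003 -0.0012  0.028 ] turn z 0.0
[ 0.535 -0.145  0.172] [ 314.47935992 -178.0490299 ] [[106 119  76  24  29  23  77  81]
 [104 115 115  23  21  19  76  99]
 [141 113 112  92  59  77 108  96]
 [207 110 111 112 110 106 106  91]
 [142 106 113 108 107 104 101  90]]
```

>>> {"op": "step_arm", "data": {
  "increments": [
    {"linear": [0,-0.001,0.012],"angular": [0,0,0]},
    {"linear": [0,0,0.008],"angular": [0,0,0]},
    {"linear": [0,0,0.003],"angular": [0,0,0]},
    {"linear": [0,0,0],"angular": [0,0,0]},
    {"linear": [0,0,0],"angular": [0,0,0]}
  ]
}}

```text
t: 37.62
position: [0.4681, -0.147, 0.0207]
eef_rot: [1.0, 0.027, 0.0, 0.0]
ft_force: [0.9, -0.2, -0.9]
grip_width: 0.744
```

>>> {"op": "step_arm", "data": {
  "increments": [
    {"linear": [0,0,0.002],"angular": [0,0,0]},
    {"linear": [0,0,0.001],"angular": [0,0,0]},
    {"linear": [0,0,0.001],"angular": [0,0,0]},
    {"linear": [0,0,0],"angular": [0,0,0]},
    {"linear": [0,0,0],"angular": [0,0,0]}
  ]
}}

```text
t: 38.25
position: [0.468, -0.1469, 0.0167]
eef_rot: [1.0, 0.026, 0.0, 0.0]
ft_force: [-0.4, -0.4, 2.8]
grip_width: 0.737
```

Contact. Release, lift, then retreat towards the robot so the top camera has a clear view.

>>> {"op": "step_arm", "data": {
  "increments": [
    {"linear": [0,0,0],"angular": [0,0,0]},
    {"linear": [0,0,0],"angular": [0,0,0]},
    {"linear": [0,0,0],"angular": [0,0,0]},
    {"linear": [0,0,0],"angular": [0,0,0]},
    {"linear": [0,0,-0.02],"angular": [0,0,0]},
    {"linear": [0,0,-0.05],"angular": [0,0,0]},
    {"linear": [0,0,-0.06],"angular": [0,0,0]},
    {"linear": [0,0,-0.06],"angular": [0,0,0]},
    {"linear": [-0.01,-0.03,-0.05],"angular": [0,0,0]},
    {"linear": [-0.01,-0.04,-0.04],"angular": [0,0,0]},
    {"linear": [0,-0.04,-0.03],"angular": [0,0,0]},
    {"linear": [0,0,0],"angular": [0,0,0]}
  ],
  "claw": 0.078
}}

```text
t: 39.75
position: [0.4426, -0.0364, 0.329]
eef_rot: [1.0, 0.028, 0.003, 0.001]
ft_force: [0.2, 0.0, -0.7]
grip_width: 0.914
```

>>> {"op": "step_arm", "data": {
  "increments": [
    {"linear": [0,0,0],"angular": [0,0,0]},
    {"linear": [0,0,0],"angular": [0,0,0]},
    {"linear": [0,0,0],"angular": [0,0,0]}
  ]
}}

```text
t: 40.12
position: [0.442, -0.0388, 0.3257]
eef_rot: [1.0, 0.026, -0.001, -0.0]
ft_force: [0.4, -0.1, -0.6]
grip_width: 0.913
```

```bash
python3 - <<'E'
from meas import *
w=grab_frame("wrist");cv2.imwrite("pics/w18.png",w["pixels"]);print(sense()["position"])
R_,G,B=[w["pixels"].astype(int)[...,i] for i in (2,1,0)]
for n,mm,z in(("red",(R_>G+60),.021),("green",(G>R_+40)&(G>B+15),.021),("bluecap",B>R_+50,.102)):
    for cc,s in blobs(mm,30): print(n,cc,s,ray(w,*cc,z))
for n,X in (("timer",[.4686,-.147,.019]),("cap",[.5573,-.0275,.068]),("sleevebase",[.5573,-.0275,.003]),("amber top",[.5635,-.142,.125]),("white top",[.5513,.087,.102])): print(n,pix(w,X).round(1))
v=np.hstack([cv2.resize(w["pixels"],(640,400))]);cv2.imwrite("pics/final.png",v)
E
```

```text
[ 0.44205115 -0.03868429  0.32582211]
red [394.6 157.9] [391, 155, 8, 7, 45] [ 0.44996524 -0.1306435 ]
green [423.8 157.9] [421, 155, 7, 7, 42] [ 0.45183174 -0.1662911 ]
bluecap [227.2  63.4] [188, 25, 64, 72, 858] [0.54039798 0.05158985]
bluecap [228.2  63.9] [201, 33, 43, 56, 460] [0.5400116  0.05067173]
bluecap [190.9  50.6] [178, 37, 27, 28, 579] [0.54968261 0.08468742]
timer [409.3 143.1]
cap [313.9  53.6]
sleevebase [314.8  61. ]
amber top [447.   44.3]
white top [188.3  48.6]
```

View pics/final.png

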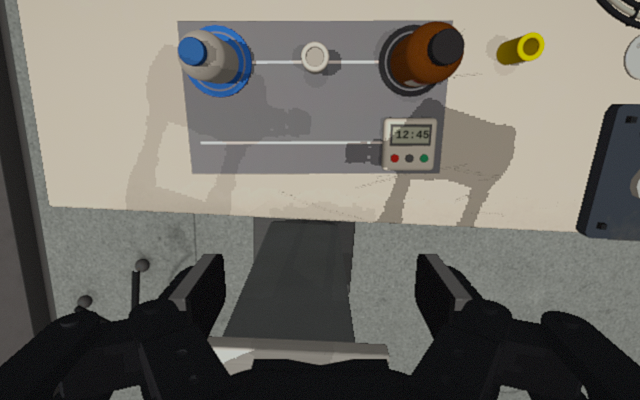

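All pieces are in place. The timer centre is at about (410,144) against a predicted (409,143), the capped sleeve is at (315,57) on the back line, and both bottles stand upright on their coasters. Handing in.

```bash
python3 -c "
from cell import r
print(r.finish_job())"
```

```text
the job is handed in; nothing more can be done
None
```

The dilution station is set out in the order asked and handed in after about 40 s of robot time. I moved nothing else, and forces stayed low, with readings up to about 6 N.

The last checks with the wrist camera showed:

| Item | Result |
|---|---|
| Amber bottle | Upright on the black coaster, about 1–2 mm from centre |
| White bottle | Upright on the blue coaster; about 1.5 mm from centre when checked just after placing |
| Sleeve | On the back line, midway between the bottles, within about 1 mm |
| Cap | Resting on the sleeve and covering it; appeared centred to about 1 mm |
| Timer | Face up on the front line, in front of the amber bottle, about 1 mm from the predicted spot and square to the mat |

- **White bottle:** in the final picture its cap was 2–3 pixels off prediction. I put that down to the cap's side being included in the mask, and did not re-measure it.
- **Wash bottle and tape:** neither was in the final picture. The arm never worked next to the wash bottle, and the tape looked undisturbed when last seen, before the timer was picked up.
- **Checks that failed along the way:** the first move call was refused because it lacked the turn values. The colour mask for the timer outline failed in shadow, so I used its edges from an earlier picture instead.

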